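Hold the dust extractor's sprung shutter half open

TASK

I want to brush the bench down with the dust extractor at half draught, but its stop screw has been reset, so nobody knows how far the shutter over the intake now opens. Take the shutter's upright grip and slide it open against its spring until you feel it come gently up against its stop, then ease it back to half of that travel without letting it snap shut. Finish there, still holding the shutter half open with the fingers, and leave the other things on the bench and on the extractor where they are.

Things in the scene. Friction and masses are not known exactly. Their poses are not given: they have to be found in the camera images.
- extractor: Dust extractor fixed at the bench's left: grey steel case 202 mm long (x), 104 wide (y), deck 70 mm above the worktop. Origin: centre of its underside. Its x axis points from its front panel (switch, knob; nearest the robot) to its far end, the way the shutter opens. On the deck, x = +24 to +97 mm, is the closed spring housing, 92 mm wide, 18 mm high.
- intake (a point): Centre of the round 56 mm intake hole in the extractor's deck, 70 mm above the worktop, at the extractor's x = -48 mm, y = 0; the shut shutter covers it.
- shutter (a joint): How far the sprung steel shutter is slid open along the extractor's +x, m; 0 = shut. A spring pulls it shut: 5 N when shut, rising 1.6 N per 10 mm, plus 0.5 N friction. The travel ends at a rubber-tipped stop hidden in the spring housing, far stiffer than the spring (5 N or more per mm); it may lie anywhere from 28 to 60 mm and must be felt.
- shutter_grip (a point): Centre of the top of the shutter's upright black grip, which moves with the shutter: 12 mm thick along the extractor's x (take it across this, from above), 52 mm wide along its y, standing 40 mm above the shutter plate; its top is 113 mm above the worktop. When shut it is at the extractor's x = -70 mm, y = 0.
- stop_screw (a joint): Axial setting of the knurled stop screw in the far end wall of the spring housing, m; larger = screwed further out, so the shutter goes further. Set and locked before the start. How long its shank is inside is not known, so this number alone does not give the travel.
- eraser: Cream rubber abrasive block, 20x45x14 mm, lying on top of the extractor's spring housing; origin at the centre of its underside. Not part of the job.
- ring_blank: Plain metal ring blank, 22 mm across, 8 mm high, lying on top of the spring housing; origin at the centre of its underside. Not part of the job.
- brush: Narrow wooden brush with brass bristles, 201 mm long, 16 mm wide, lying along the extractor's right side; origin at the centre of its underside. Not part of the job.
- tin: Flat round solder tin with lid, 63 mm across, 19 mm high, on the bench right of the extractor; origin at the centre of its underside. Not part of the job.
- dapping: Plain steel dapping cube with hollows, 50 mm, on the bench behind the extractor; origin at the centre of its underside. Not part of the job.
- scale: Pocket scale, 105x66x17 mm, on the right of the bench; origin at the centre of its underside. Not part of the job.

How it is judged:
By the outcome, as a careful person would: the job done as asked, in the order asked, and still so for the second after the job is handed in, while the arm keeps its last pose, push and grip.
It also fails if it takes over 45 s, if anything falls off the work surface, if the arm or the gripper's body presses on something with over 40 N, if the wrist force passes 120 N, or if a joint passes its speed limit or range.

ROBOT

A 6-joint arm with a two-finger parallel gripper is mounted at the origin on a cart in front of the work surface, level with it; the furniture and walls round the work are solid. World frame = base frame: x ahead of the robot, y to its left, z up, the work surface at z = 0. Lengths are in mm, angles in rad, forces in N, time in s.
With the tool pointing down it reaches from about 425 to 1125 mm from the base axis. Payload 14.9 kg.
Tool frame: the origin (TCP) lies on the centre line of the jaws, within the pads' length; the fingertips stand 22 mm ahead of it and the grasp point (between the pads) lies 3 mm ahead of it (manip.nose_length is the distance from the TCP to the fingertips, in mm); z points along the fingers, y is the direction in which the jaws open and shut (so a half turn about z gives the same grasp; the last joint's range is limited). The gripper opens to 91 mm and grips with 3 to 60 N. Pads are 32 mm wide; open, the fingers measure 118 mm over their backs; the gripper's body (76 mm by 178 mm) begins 60 mm behind the grasp point.
Start: joints at [1.147, 0.379, 1.734, -0, 1.028, -0.033], TCP at [266.658, 647.234, 235.932] pointing down, gripper open.
Joint ranges: [-2.77, 2.77], [-0.74, 2.19], [0, 2.66], [-1.06, 4.2], [0.31, 2.87], [-3.08, 3.08]. Speed limits (rad/s): [1.89, 1.89, 2.39, 3.14, 3.14, 3.14].

INTERFACE

Orientations are given as a unit quaternion [w, x, y, z].
In Python, from plant import manip gives the robot as it stands.
- The arm moves only by the shell command python3 -m pendant 'ROWS'. ROWS is JSON, a list of rows, each a list of 7 numbers: the shift along the tool's x, y, z as a fraction of full scale, then the turn, a rotation vector about the tool's x, y, z as a fraction of full scale, then the closure in counts, from 0 (fully open) to 255 (shut). In form: [[dx, dy, dz, wx, wy, wz, fingers], ...]. A call has exactly 5 rows; each row is the pose to reach, as a shift and turn from the pose commanded when the call began, along the tool's axes at that moment, turning the shorter way round; what a row does not reach only later rows make up. Full scale, the value 1, is 0.08 m for a shift and 180 degrees for a turn. A row lasts 1/8 s, in which the tool goes at most 62.5 mm and 10.7 degrees, less where a joint would pass 70% of its speed; a pose out of reach is approached as far as the arm can. A call with a number of a shift or a turn outside -1 to 1 is refused whole. A call with a gripper value outside its range is refused whole. The fingers move at their own pace and stop on an object; the grip force is fixed at half the most. Time passes only in rows, so rows that repeat a pose let the fingers close, or fill a call up. It gives the time, the measured TCP pose, the force and the opening at its end, in the units of the state.
- manip.sense(): the state, without advancing time (a new reading comes with each control period).
- manip.camera(name): name is "scene" or "top" or "wrist"; returns the picture (420x560x3 uint8, red, green, blue); there is no depth.
- manip.calibration(name): a dict with "fovy" (degrees; the focal length in pixels is half the picture's height over the tangent of half this angle, whatever the lens; pixels are square), "cx", "cy" (the principal point, pixels), "R" (3x3) and "t" (3): a world point X has camera coordinates R X + t. Camera axes: x right, y down, z forward; pixel columns grow to the right and rows downward; lengths in mm; the calibration is good to about 2 mm. A picture is of the moment at which its call begins: read the wrist's pose just before it. calibration takes no time and is no camera call; for the wrist camera it gives the pose at the moment of the call.
- manip.sign_off(): hands the job in, once; it reports no verdict.
The state is a dict: "clock": time; "joint_positions": joint angles; "qd": joint speeds; "tau": joint torques, N m; "position": TCP position; "tool_rot": TCP orientation; "force": force on the tool from outside, world axes, zero at the start; "ft_torque": the same for the moment, N m; "grip_width": finger opening in mm.
Only numpy, scipy, OpenCV 4.12 (cv2) and the standard library are available. Lean on these libraries where they do the work, as an engineer would, in place of code of your own. Each camera call takes 0.05 s, during which the arm holds its last target. There are 200 camera calls.

## Working session

There is one attempt and no reset: what is moved stays moved. The work goes in short steps, Python scripts to look and compute and a shell command to move; the robot and the scene stay as the last step left them, time stands still between calls to the robot, and variables do not carry over. Pictures are saved under pics/ and viewed, about 8 in all and at most 12, crops included, and the job is handed in when it is done.

```bash
mkdir -p pics; ls
python3 - <<'E'
from plant import manip
import cv2,numpy as np
s=manip.sense();print({k:np.round(v,3).tolist() for k,v in s.items()},manip.nose_length)
ims=[]
for n in ["scene","top","wrist"]:
    c=manip.calibration(n);print(n,{k:np.round(v,3).tolist() for k,v in c.items()})
    im=manip.camera(n);cv2.imwrite(f"pics/{n}0.png",im[:,:,::-1])
E
```

```text
pics
{'clock': 0.0, 'joint_positions': [1.147, 0.379, 1.735, 0.0, 1.029, -0.033], 'qd': [0.002, -0.002, 0.0, 0.0, -0.001, -0.002], 'tau': [-0.006, -76.372, -43.436, 0.065, 0.042, -0.0], 'position': [266.479, 646.893, 235.302], 'tool_rot': [-0.0, 0.194, 0.981, -0.001], 'force': [1.213, 0.181, -0.014], 'ft_torque': [0.059, 0.002, -0.012], 'grip_width': 91.288} 22.0
scene {'fovy': 47.619, 'cx': 280.546, 'cy': 206.559, 'R': [[0.599, -0.801, -0.011], [-0.603, -0.442, -0.664], [0.527, 0.404, -0.748]], 't': [-350.436, 397.907, 1264.58]}
top {'fovy': 54.841, 'cx': 280.853, 'cy': 212.586, 'R': [[0.008, -1.0, 0.012], [-0.995, -0.009, -0.102], [0.102, -0.011, -0.995]], 't': [-35.471, 576.883, 1095.643]}
wrist {'fovy': 60.587, 'cx': 275.157, 'cy': 213.971, 'R': [[0.38, 0.925, -0.001], [0.895, -0.367, 0.253], [0.233, -0.097, -0.968]], 't': [-700.564, -29.286, 389.643]}
```

View pics/top0.png

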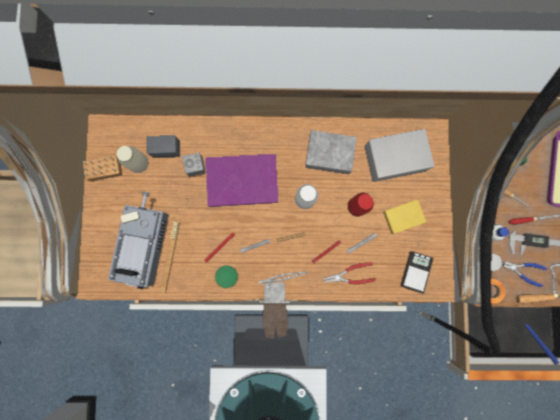

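View pics/scene0.png

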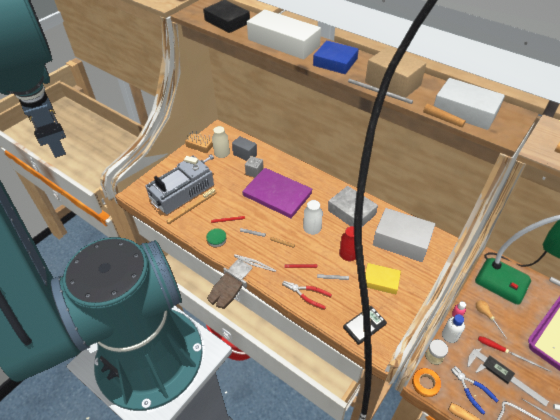

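View pics/wrist0.png

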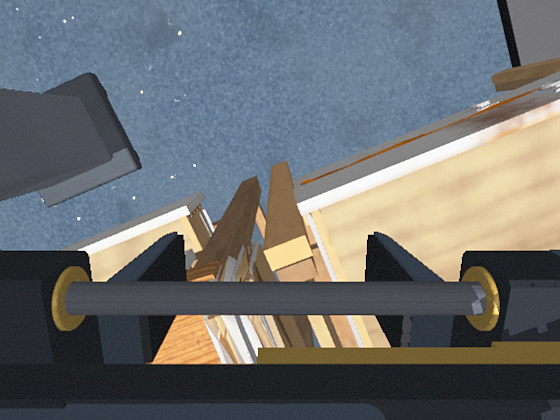

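The top view shows the extractor at about (138,246), with its grip end towards the robot. In the scene view it is at about (180,185). The wrist camera sees only floor. I'll enlarge both views of the extractor.

```bash
cat > h.py <<'E'
import numpy as np
from plant import manip
def cal(n):
    c=manip.calibration(n);R=np.array(c['R']);t=np.array(c['t'])
    return 210/np.tan(np.radians(c['fovy']/2)),c['cx'],c['cy'],R,t
def ray(c,u,v):
    f,cx,cy,R,t=c
    return -R.T@t, R.T@np.array([(u-cx)/f,(v-cy)/f,1])
def plane(c,u,v,z):
    o,d=ray(c,u,v);return o+d*(z-o[2])/d[2]
def proj(c,X):
    f,cx,cy,R,t=c;p=R@np.array(X,float)+t;return np.array([cx+f*p[0]/p[2],cy+f*p[1]/p[2]])
def tri(c1,p1,c2,p2):
    o1,d1=ray(c1,*p1);o2,d2=ray(c2,*p2)
    s=np.linalg.lstsq(np.c_[d1,-d2],o2-o1,rcond=None)[0]
    a,b=o1+s[0]*d1,o2+s[1]*d2;return (a+b)/2,np.linalg.norm(a-b)
E
python3 - <<'E'
import cv2,numpy as np
a=cv2.imread('pics/top0.png')[185:295,100:190];b=cv2.imread('pics/scene0.png')[145:225,135:225]
a=cv2.resize(a,None,fx=5,fy=5,interpolation=2)[:,:400];b=cv2.resize(b,(400,int(80*400/90)),interpolation=2)
o=np.zeros((550,800,3),np.uint8);o[:,:400]=a;o[:b.shape[0],400:]=b
cv2.imwrite('pics/z0.png',o)
E
```

```text
(no output)
```

View pics/z0.png

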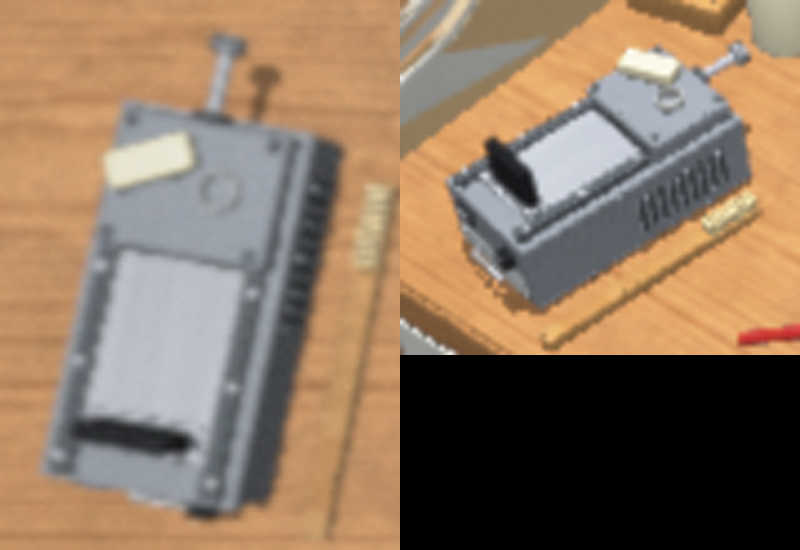

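Run:
```python
from h import *
T=cal('top');S=cal('scene')
t=lambda x,y:(100+x/5-.4,185+y/5-.4)
s=lambda x,y:(135+(x-400)/400*90-.4,145+y/400*90-.4)
fl=plane(T,*t(45,470),70);fr=plane(T,*t(240,512),70)
bl=plane(T,*t(125,103),88);br=plane(T,*t(312,133),88)
print(fl,fr,np.linalg.norm(fl-fr),bl,br)
ax=(bl+br)/2-(fl+fr)/2;print(ax,np.degrees(np.arctan2(ax[1],ax[0])),np.degrees(np.arctan2(*(fr-fl)[:2]))+0)
print(tri(T,t(134,428),S,s(512,158)))
print(tri(T,t(75,425),S,s(490,140)),tri(T,t(193,438),S,s(533,176)))
# wrist cam pose relative to TCP
W=cal('wrist');m=manip.sense();print(-W[3].T@W[4]-m['position'])
from scipy.spatial.transform import Rotation as R
q=m['tool_rot'];print(R.from_quat([q[1],q[2],q[3],q[0]]).as_matrix().round(3), W[3][2])
```

```text
[394.86258099 420.29837241  70.        ] [373.84186235 317.51314759  70.        ] 104.91269253015676 [586.9330702  380.89169265  88.        ] [571.98450133 282.35824404  88.        ]
[195.10656409 -37.28079166  18.        ] -10.817630330516277 -168.44175894454938
(array([417.65038084, 362.34261815, 107.85515088]), np.float64(3.0656904320026523))
(array([420.06132591, 390.55494714, 108.35513547]), np.float64(0.42926512576815584)) (array([412.2350346 , 332.02815422, 111.60494477]), np.float64(5.492774332882919))
[-65.15888213  28.04421276 148.38525876]
[[-0.925  0.381 -0.   ]
 [ 0.381  0.925 -0.001]
 [-0.    -0.001 -1.   ]] [ 0.23344808 -0.09663126 -0.96755589]
```

Grip top is near (416,362,~110), and the extractor yaw is about -11°. That fits the deck-corner estimate of (415,363). I'll go up first, then right in front of the bench, while turning the jaws by -78.6°.

```bash
python3 -m pendant '[[0,0,-0.6,0,0,0,0],[0,0,-1,0,0,0,0],[-0.15,-0.37,-1,0,0,0,0],[-0.3,-0.74,-1,0,0,0,0],[-0.4,-0.98,-1,0,0,0,0]]' && python3 -m pendant '[[-0.15,-0.37,0,0,0,0.055,0],[-0.3,-0.74,0,0,0,0.11,0],[-0.4,-0.98,0,0,0,0.165,0],[-0.4,-0.98,0,0,0,0.22,0],[-0.4,-0.98,0,0,0,0.22,0]]'
```

```text
clock: 0.78
position: [266.2, 561.2, 315.8]
tool_rot: [-0.0, 0.194, 0.981, -0.0]
force: [-0.2, -0.1, 0.3]
grip_width: 91.0
clock: 1.4
position: [266.1, 477.7, 315.9]
tool_rot: [0.0, 0.515, 0.857, 0.0]
force: [0.2, -0.1, 0.0]
grip_width: 91.2
```

```bash
python3 -m pendant '[[-0.3,0.13,0,0,0,0.055,0],[-0.6,0.27,0,0,0,0.11,0],[-0.97,0.43,0,0,0,0.165,0],[-0.97,0.43,0,0,0,0.217,0],[-0.97,0.43,0,0,0,0.217,0]]'
python3 - <<'E'
from h import *
import cv2
cv2.imwrite('pics/w1.png',manip.camera('wrist')[:,:,::-1])
W=cal('wrist');print(proj(W,[416,362,113]),manip.sense()['position'],manip.sense()['tool_rot'])
E
```

```text
clock: 2.02
position: [333.1, 425.5, 315.8]
tool_rot: [0.0, 0.771, 0.637, -0.0]
force: [-0.3, 0.5, -0.6]
grip_width: 91.5
[365.51222656 239.91444624] [332.87291604 425.65249727 315.80233352] [ 2.42151826e-05  7.69817220e-01  6.38264389e-01 -1.29280406e-04]
```

View pics/w1.png

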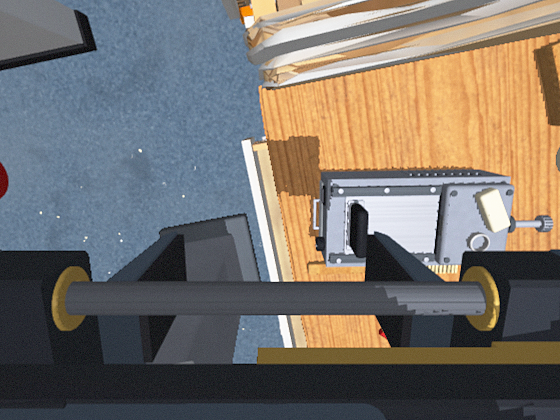

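The wrist view shows the extractor squarely aligned with the image, with the black grip at about (350–368, 203–257). The prediction was (365,240). I'll shift along the tool's y axis for a second view.

```bash
python3 -m pendant '[[-0.04,0.4,0,0,0,0,0],[-0.08,0.8,0,0,0,0,0],[-0.1,1,0,0,0,0,0],[-0.1,1,0,0,0,0,0],[-0.1,1,0,0,0,0,0]]'
python3 - <<'E'
from h import *
import cv2
im=manip.camera('wrist')[:,:,::-1].copy()
cv2.imwrite('pics/w2.png',im)
W=cal('wrist');p=proj(W,[416,362,113]);print(p,manip.sense()['position'])
u,v=p.astype(int);a=cv2.imread('pics/w1.png')[170:290,300:400]
b=im[max(v-65,0):v+55,u-50:u+50];print('off',u-50,v-65)
o=np.hstack([cv2.resize(a,None,fx=4,fy=4,interpolation=2),cv2.resize(b,None,fx=4,fy=4,interpolation=2)]);cv2.imwrite('pics/z2.png',o)
E
```

```text
clock: 2.7
position: [409.1, 402.6, 315.8]
tool_rot: [-0.0, 0.771, 0.636, -0.0]
force: [-0.6, -0.1, -0.5]
grip_width: 91.3
[288.91083746 231.88063586] [409.04949524 402.61217829 315.86057627]
off 238 166
```

View pics/z2.png

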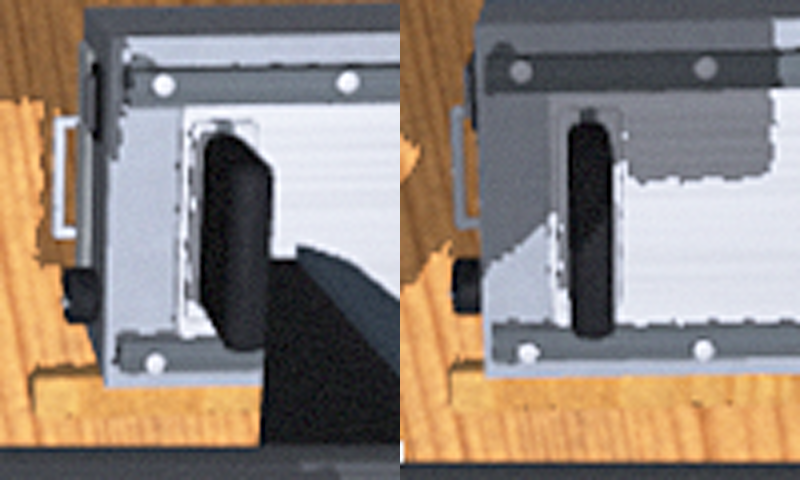

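The left crop has the grip's top face centred at about (362.8,233.5). The right crop has it at about (285.7,224.5), seen almost from straight above.

Run:
```python
from h import *
f,cx,cy,R,t=cal('wrist')
C2=(f,cx,cy,R,t)
o=-R.T@t; o1=o-(np.array([409.05,402.61,315.86])-np.array([332.87,425.65,315.80]))
C1=(f,cx,cy,R,-R@o1)
print(tri(C1,(362.8,233.5),C2,(285.7,224.5)))
c=plane(C2,285.7,224.5,113);print(c,plane(C1,362.8,233.5,113))
p=lambda x,y:plane(C2,238+(x-400)/4-.4,166+y/4-.4,113)
a,b=p(590,130),p(594,338);print(a,b,np.linalg.norm(a-b),np.degrees(np.arctan2(*(a-b)[:2])))
# rail line at deck z=70 : lower deck edge
q=lambda x,y:plane(C2,238+(x-400)/4-.4,166+y/4-.4,75)
d=q(704,350)-q(528,351);print('axis',np.degrees(np.arctan2(d[1],d[0])))
d=q(706,69)-q(520,70);print('axis',np.degrees(np.arctan2(d[1],d[0])))
m=manip.sense();Q=m['tool_rot'];print('tooly',np.degrees(2*np.arctan2(Q[2],Q[1]))-90)
th=2*np.arctan2(Q[2],Q[1]);X=np.array([np.cos(th),np.sin(th)]);Y=np.array([np.sin(th),-np.cos(th)])
for g in (c,tri(C1,(362.8,233.5),C2,(285.7,224.5))[0]):
  D=g[:2]-m['position'][:2];print(X@D,Y@D)
```

```text
(array([414.00136835, 369.67349497, 112.95102842]), np.float64(1.3356943518842275))
[414.20365914 370.35268393 113.        ] [413.8304139  369.01359214 113.        ]
[418.6037874 397.4496487 113.       ] [409.5869987 343.0979462 113.       ] 55.094555482270344 9.419414493903163
axis -10.577179379736108
axis -10.597191067766937
tooly -10.963160435291385
-30.690540256602524 11.195138270929986
-31.395805006891525 11.125706015151112
```

```bash
python3 -m pendant '[[-0.2,0.07,0,0,0,0,0],[-0.39,0.14,0.25,0,0,0,0],[-0.39,0.14,0.6,0,0,0,0],[-0.39,0.14,1,0,0,0,0],[-0.39,0.14,1,0,0,0,0]]' && python3 -m pendant '[[0,0,0.3,0,0,0,0],[0,0,0.6,0,0,0,0],[0,0,0.85,0,0,0,0],[0,0,1,0,0,0,0],[0,0,1,0,0,0,0]]'
python3 - <<'E'
from h import *
import cv2
im=manip.camera('wrist')[:,:,::-1].copy()
cv2.imwrite('pics/w3.png',im)
print(proj(cal('wrist'),[414,369.7,113]),manip.sense()['force'])
E
```

```text
clock: 3.38
position: [413.7, 368.2, 234.3]
tool_rot: [0.0, 0.772, 0.636, -0.002]
force: [0.3, -1.0, 0.4]
grip_width: 91.4
clock: 4.0
position: [415.0, 369.5, 156.3]
tool_rot: [0.0, 0.772, 0.636, -0.0]
force: [0.5, 0.9, -0.6]
grip_width: 91.4
[272.66646435 251.51898235] [0.28081949 0.82691339 0.13806701]
```

View pics/w3.png

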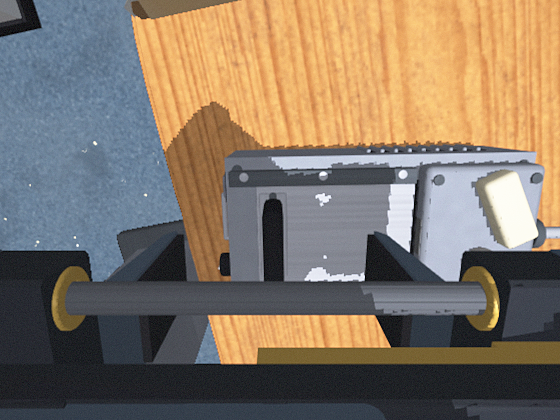

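The grip, at column 273, is centred between the fingers (184 and 367). I'll descend and close.

```bash
python3 -m pendant '[[0,0,0.2,0,0,0,0],[0,0,0.4,0,0,0,0],[0,0,0.55,0,0,0,0],[0,0,0.64,0,0,0,0],[0,0,0.64,0,0,0,0]]' && python3 -m pendant '[[0,0,0,0,0,0,255],[0,0,0,0,0,0,255],[0,0,0,0,0,0,255],[0,0,0,0,0,0,255],[0,0,0,0,0,0,255]]'&& python3 -m pendant '[[0,0,0,0,0,0,255],[0,0,0,0,0,0,255],[0,0,0,0,0,0,255],[0,0,0,0,0,0,255],[0,0,0,0,0,0,255]]'; python3 -c "
from plant import manip
s=manip.sense();print(s['position'],s['force'],s['ft_torque'])"
```

```text
clock: 4.68
position: [414.7, 369.4, 104.1]
tool_rot: [0.0, 0.772, 0.636, -0.001]
force: [-0.0, -0.8, 0.2]
grip_width: 90.9
clock: 5.3
position: [414.9, 369.6, 104.8]
tool_rot: [0.0, 0.772, 0.636, 0.0]
force: [-0.1, 0.2, 0.2]
grip_width: 43.8
clock: 5.92
position: [414.6, 369.6, 104.7]
tool_rot: [-0.0, 0.772, 0.636, -0.0]
force: [-5.4, 2.4, 1.5]
grip_width: 12.0
[414.6031351  369.59688642 104.71319839] [-5.43161059  2.41898647  1.51485361] [0.35938214 0.95520048 0.72762281]
```

Gripped at 12.0 mm. The force along the axis is about -5.8 N, so the shutter may already be slightly off its seat. I'll find zero by easing it back gently.

```bash
cat > r.py <<'E'
from h import *
s=manip.sense();Y=np.array([np.cos(np.radians(10.7)),-np.sin(np.radians(10.7))])
print('ALONG pos %.2f  F %.2f  z %.1f w %.2f t %.2f'%(Y@np.array(s['position'][:2]),Y@np.array(s['force'][:2]),s['position'][2],s['grip_width'],s['clock']),np.round(s['force'],1))
E
python3 r.py
python3 -m pendant '[[0,-0.003,0,0,0,0,255],[0,-0.006,0,0,0,0,255],[0,-0.006,0,0,0,0,255],[0,-0.006,0,0,0,0,255],[0,-0.006,0,0,0,0,255]]'>/dev/null; python3 r.py
python3 -m pendant '[[0,-0.003,0,0,0,0,255],[0,-0.006,0,0,0,0,255],[0,-0.006,0,0,0,0,255],[0,-0.006,0,0,0,0,255],[0,-0.006,0,0,0,0,255]]'>/dev/null; python3 r.py
```

```text
ALONG pos 338.77  F -5.79  z 104.7 w 11.96 t 5.92 [-5.4  2.4  1.5]
ALONG pos 338.41  F -5.90  z 104.7 w 12.30 t 6.55 [-5.4  3.2  1.5]
ALONG pos 338.03  F -4.76  z 104.7 w 12.04 t 7.17 [-4.5  1.8  1.7]
```

```bash
python3 -m pendant '[[0,-0.003,0,0,0,0,255],[0,-0.006,0,0,0,0,255],[0,-0.006,0,0,0,0,255],[0,-0.006,0,0,0,0,255],[0,-0.006,0,0,0,0,255]]'>/dev/null; python3 r.py
python3 -m pendant '[[0,-0.003,0,0,0,0,255],[0,-0.006,0,0,0,0,255],[0,-0.006,0,0,0,0,255],[0,-0.006,0,0,0,0,255],[0,-0.006,0,0,0,0,255]]'>/dev/null; python3 r.py
```

```text
ALONG pos 337.71  F -1.78  z 104.7 w 12.15 t 7.80 [-1.7  0.4 -1. ]
ALONG pos 337.64  F 3.98  z 104.7 w 11.85 t 8.43 [ 3.8 -1.4 -3.4]
```

Zero (seated) lies at about 337.8 along the axis. The pull vanishes and then reverses there. I'll open to about 24 mm, then feel onward.

```bash
python3 -m pendant '[[0,0.04,0,0,0,0,255],[0,0.12,0,0,0,0,255],[0,0.2,0,0,0,0,255],[0,0.28,0,0,0,0,255],[0,0.31,0,0,0,0,255]]'>/dev/null; python3 r.py
python3 -m pendant '[[0,0.006,0,0,0,0,255],[0,0.012,0,0,0,0,255],[0,0.018,0,0,0,0,255],[0,0.018,0,0,0,0,255],[0,0.018,0,0,0,0,255]]'>/dev/null; python3 r.py
python3 -m pendant '[[0,0.006,0,0,0,0,255],[0,0.012,0,0,0,0,255],[0,0.018,0,0,0,0,255],[0,0.025,0,0,0,0,255],[0,0.025,0,0,0,0,255]]'>/dev/null; python3 r.py
```

```text
ALONG pos 361.55  F -9.89  z 104.7 w 11.84 t 9.05 [-8.6  7.5  0.7]
ALONG pos 362.72  F -8.29  z 104.7 w 11.94 t 9.68 [-7.1  7.3 -0. ]
ALONG pos 364.70  F -9.61  z 104.7 w 11.89 t 10.30 [-8.5  7.  -0.1]
```

The spring force matches the expected line. I'll step 1.2 mm per call, with a guard that ends the chain when the force leaves the spring line, plus a small lateral correction.

```bash
cat >> r.py <<'E'
import sys
x=Y@np.array(s['position'][:2])-337.8; dev=-(Y@np.array(s['force'][:2]))-(5.5+.16*x)
print('  x %.2f dev %.2f lat %.1f'%(x,dev,np.array(s['force'][:2])@[-Y[1],Y[0]]))
sys.exit(1 if dev>3 else 0)
E
python3 -m pendant '[[0.003,0.003,0,0,0,0,255],[0.003,0.006,0,0,0,0,255],[0.003,0.009,0,0,0,0,255],[0.003,0.012,0,0,0,0,255],[0.003,0.015,0,0,0,0,255]]'>/dev/null; python3 r.py &&
python3 -m pendant '[[0,0.003,0,0,0,0,255],[0,0.006,0,0,0,0,255],[0,0.009,0,0,0,0,255],[0,0.012,0,0,0,0,255],[0,0.015,0,0,0,0,255]]'>/dev/null; python3 r.py &&
python3 -m pendant '[[0,0.003,0,0,0,0,255],[0,0.006,0,0,0,0,255],[0,0.009,0,0,0,0,255],[0,0.012,0,0,0,0,255],[0,0.015,0,0,0,0,255]]'>/dev/null; python3 r.py &&
python3 -m pendant '[[0,0.003,0,0,0,0,255],[0,0.006,0,0,0,0,255],[0,0.009,0,0,0,0,255],[0,0.012,0,0,0,0,255],[0,0.015,0,0,0,0,255]]'>/dev/null; python3 r.py
```

```text
ALONG pos 365.76  F -9.94  z 104.7 w 12.34 t 10.93 [-8.9  6.5  1.5]
  x 27.96 dev -0.03 lat 4.7
ALONG pos 366.95  F -10.11  z 104.7 w 12.07 t 11.55 [-9.1  6.4  2.5]
  x 29.15 dev -0.05 lat 4.6
ALONG pos 368.13  F -10.68  z 104.7 w 12.27 t 12.18 [-9.6  6.8  1. ]
  x 30.33 dev 0.33 lat 4.9
ALONG pos 369.32  F -11.27  z 104.7 w 12.13 t 12.80 [-10.1   7.3   1.7]
  x 31.52 dev 0.72 lat 5.3
```

```bash
python3 -m pendant '[[0.003,0.003,0,0,0,0,255],[0.005,0.006,0,0,0,0,255],[0.005,0.009,0,0,0,0,255],[0.005,0.012,0,0,0,0,255],[0.005,0.015,0,0,0,0,255]]'>/dev/null; python3 r.py &&
python3 -m pendant '[[0,0.003,0,0,0,0,255],[0,0.006,0,0,0,0,255],[0,0.009,0,0,0,0,255],[0,0.012,0,0,0,0,255],[0,0.015,0,0,0,0,255]]'>/dev/null; python3 r.py &&
python3 -m pendant '[[0,0.003,0,0,0,0,255],[0,0.006,0,0,0,0,255],[0,0.009,0,0,0,0,255],[0,0.012,0,0,0,0,255],[0,0.015,0,0,0,0,255]]'>/dev/null; python3 r.py &&
python3 -m pendant '[[0,0.003,0,0,0,0,255],[0,0.006,0,0,0,0,255],[0,0.009,0,0,0,0,255],[0,0.012,0,0,0,0,255],[0,0.015,0,0,0,0,255]]'>/dev/null; python3 r.py &&
python3 -m pendant '[[0,0.003,0,0,0,0,255],[0,0.006,0,0,0,0,255],[0,0.009,0,0,0,0,255],[0,0.012,0,0,0,0,255],[0,0.015,0,0,0,0,255]]'>/dev/null; python3 r.py
```

```text
ALONG pos 370.42  F -9.60  z 104.7 w 12.26 t 13.43 [-9.   3.9  3.5]
  x 32.62 dev -1.12 lat 2.1
ALONG pos 371.60  F -11.02  z 104.7 w 12.11 t 14.05 [-10.3   4.6   4.6]
  x 33.80 dev 0.11 lat 2.6
ALONG pos 372.78  F -11.51  z 104.7 w 11.70 t 14.68 [-10.8   4.8   3.9]
  x 34.98 dev 0.41 lat 2.7
ALONG pos 373.97  F -11.27  z 104.7 w 12.33 t 15.30 [-10.8   3.3   3.9]
  x 36.17 dev -0.02 lat 1.2
ALONG pos 375.16  F -10.85  z 104.7 w 12.11 t 15.93 [-10.    5.3   4.4]
  x 37.36 dev -0.63 lat 3.3
```

```bash
python3 -m pendant '[[0.001,0.003,0,0,0,0,255],[0.002,0.006,0,0,0,0,255],[0.002,0.009,0,0,0,0,255],[0.002,0.012,0,0,0,0,255],[0.002,0.015,0,0,0,0,255]]'>/dev/null; python3 r.py &&
python3 -m pendant '[[0,0.003,0,0,0,0,255],[0,0.006,0,0,0,0,255],[0,0.009,0,0,0,0,255],[0,0.012,0,0,0,0,255],[0,0.015,0,0,0,0,255]]'>/dev/null; python3 r.py &&
python3 -m pendant '[[0,0.003,0,0,0,0,255],[0,0.006,0,0,0,0,255],[0,0.009,0,0,0,0,255],[0,0.012,0,0,0,0,255],[0,0.015,0,0,0,0,255]]'>/dev/null; python3 r.py &&
python3 -m pendant '[[0,0.003,0,0,0,0,255],[0,0.006,0,0,0,0,255],[0,0.009,0,0,0,0,255],[0,0.012,0,0,0,0,255],[0,0.015,0,0,0,0,255]]'>/dev/null; python3 r.py &&
python3 -m pendant '[[0,0.003,0,0,0,0,255],[0,0.006,0,0,0,0,255],[0,0.009,0,0,0,0,255],[0,0.012,0,0,0,0,255],[0,0.015,0,0,0,0,255]]'>/dev/null; python3 r.py
```

```text
ALONG pos 376.30  F -11.62  z 104.7 w 12.56 t 16.55 [-11.    4.2   5.5]
  x 38.50 dev -0.04 lat 2.1
ALONG pos 377.49  F -11.79  z 104.7 w 11.99 t 17.18 [-11.2   4.2   4.9]
  x 39.69 dev -0.06 lat 2.0
ALONG pos 378.65  F -12.34  z 104.7 w 12.04 t 17.80 [-11.8   4.3   4.9]
  x 40.85 dev 0.30 lat 2.0
ALONG pos 379.84  F -12.76  z 104.7 w 11.97 t 18.43 [-12.1   4.5   5.7]
  x 42.04 dev 0.53 lat 2.2
ALONG pos 381.04  F -11.80  z 104.7 w 12.00 t 19.05 [-11.    5.6   4.2]
  x 43.24 dev -0.62 lat 3.4
```

```bash
python3 -m pendant '[[0.001,0.003,0,0,0,0,255],[0.002,0.006,0,0,0,0,255],[0.002,0.009,0,0,0,0,255],[0.002,0.012,0,0,0,0,255],[0.002,0.015,0,0,0,0,255]]'>/dev/null; python3 r.py &&
python3 -m pendant '[[0,0.003,0,0,0,0,255],[0,0.006,0,0,0,0,255],[0,0.009,0,0,0,0,255],[0,0.012,0,0,0,0,255],[0,0.015,0,0,0,0,255]]'>/dev/null; python3 r.py &&
python3 -m pendant '[[0,0.003,0,0,0,0,255],[0,0.006,0,0,0,0,255],[0,0.009,0,0,0,0,255],[0,0.012,0,0,0,0,255],[0,0.015,0,0,0,0,255]]'>/dev/null; python3 r.py &&
python3 -m pendant '[[0,0.003,0,0,0,0,255],[0,0.006,0,0,0,0,255],[0,0.009,0,0,0,0,255],[0,0.012,0,0,0,0,255],[0,0.015,0,0,0,0,255]]'>/dev/null; python3 r.py &&
python3 -m pendant '[[0,0.003,0,0,0,0,255],[0,0.006,0,0,0,0,255],[0,0.009,0,0,0,0,255],[0,0.012,0,0,0,0,255],[0,0.015,0,0,0,0,255]]'>/dev/null; python3 r.py
```

```text
ALONG pos 382.18  F -12.96  z 104.7 w 12.10 t 19.68 [-12.5   3.8   5.9]
  x 44.38 dev 0.36 lat 1.4
ALONG pos 383.37  F -12.92  z 104.7 w 12.31 t 20.30 [-12.3   4.6   6.2]
  x 45.57 dev 0.13 lat 2.3
ALONG pos 384.55  F -13.02  z 104.7 w 12.16 t 20.93 [-12.5   4.2   6.7]
  x 46.75 dev 0.04 lat 1.8
ALONG pos 385.73  F -12.90  z 104.7 w 12.13 t 21.55 [-12.4   3.7   6.8]
  x 47.93 dev -0.27 lat 1.4
ALONG pos 386.90  F -12.92  z 104.7 w 12.09 t 22.18 [-12.1   5.4   6.8]
  x 49.10 dev -0.44 lat 3.0
```

```bash
python3 -m pendant '[[0.001,0.003,0,0,0,0,255],[0.002,0.006,0,0,0,0,255],[0.002,0.009,0,0,0,0,255],[0.002,0.012,0,0,0,0,255],[0.002,0.015,0,0,0,0,255]]'>/dev/null; python3 r.py &&
python3 -m pendant '[[0,0.003,0,0,0,0,255],[0,0.006,0,0,0,0,255],[0,0.009,0,0,0,0,255],[0,0.012,0,0,0,0,255],[0,0.015,0,0,0,0,255]]'>/dev/null; python3 r.py &&
python3 -m pendant '[[0,0.003,0,0,0,0,255],[0,0.006,0,0,0,0,255],[0,0.009,0,0,0,0,255],[0,0.012,0,0,0,0,255],[0,0.015,0,0,0,0,255]]'>/dev/null; python3 r.py &&
python3 -m pendant '[[0,0.003,0,0,0,0,255],[0,0.006,0,0,0,0,255],[0,0.009,0,0,0,0,255],[0,0.012,0,0,0,0,255],[0,0.015,0,0,0,0,255]]'>/dev/null; python3 r.py &&
python3 -m pendant '[[0,0.003,0,0,0,0,255],[0,0.006,0,0,0,0,255],[0,0.009,0,0,0,0,255],[0,0.012,0,0,0,0,255],[0,0.015,0,0,0,0,255]]'>/dev/null; python3 r.py
```

```text
ALONG pos 388.08  F -13.15  z 104.7 w 12.01 t 22.80 [-12.7   3.9   7.1]
  x 50.28 dev -0.39 lat 1.5
ALONG pos 389.24  F -12.93  z 104.7 w 12.08 t 23.43 [-12.4   3.8   7.1]
  x 51.44 dev -0.80 lat 1.5
ALONG pos 390.45  F -13.72  z 104.7 w 12.17 t 24.05 [-13.1   4.5   7.4]
  x 52.65 dev -0.20 lat 2.0
ALONG pos 391.63  F -14.15  z 104.7 w 12.03 t 24.68 [-13.5   4.9   7.2]
  x 53.83 dev 0.04 lat 2.3
ALONG pos 392.79  F -14.76  z 104.7 w 12.07 t 25.30 [-14.1   4.6   5.9]
  x 54.99 dev 0.46 lat 1.9
```

```bash
python3 -m pendant '[[0.001,0.003,0,0,0,0,255],[0.001,0.006,0,0,0,0,255],[0.001,0.009,0,0,0,0,255],[0.001,0.012,0,0,0,0,255],[0.001,0.015,0,0,0,0,255]]'>/dev/null; python3 r.py &&
python3 -m pendant '[[0,0.003,0,0,0,0,255],[0,0.006,0,0,0,0,255],[0,0.009,0,0,0,0,255],[0,0.012,0,0,0,0,255],[0,0.015,0,0,0,0,255]]'>/dev/null; python3 r.py &&
python3 -m pendant '[[0,0.003,0,0,0,0,255],[0,0.006,0,0,0,0,255],[0,0.009,0,0,0,0,255],[0,0.012,0,0,0,0,255],[0,0.015,0,0,0,0,255]]'>/dev/null; python3 r.py &&
python3 -m pendant '[[0,0.003,0,0,0,0,255],[0,0.006,0,0,0,0,255],[0,0.009,0,0,0,0,255],[0,0.012,0,0,0,0,255],[0,0.015,0,0,0,0,255]]'>/dev/null; python3 r.py &&
python3 -m pendant '[[0,0.003,0,0,0,0,255],[0,0.006,0,0,0,0,255],[0,0.009,0,0,0,0,255],[0,0.012,0,0,0,0,255],[0,0.015,0,0,0,0,255]]'>/dev/null; python3 r.py
```

```text
ALONG pos 393.96  F -14.41  z 104.7 w 12.28 t 25.93 [-13.9   4.3   6.9]
  x 56.16 dev -0.08 lat 1.6
ALONG pos 395.12  F -15.09  z 104.6 w 12.21 t 26.55 [-14.5   4.4   6.7]
  x 57.32 dev 0.42 lat 1.6
ALONG pos 396.35  F -13.66  z 104.7 w 11.95 t 27.18 [-13.    4.9   6.9]
  x 58.55 dev -1.21 lat 2.4
ALONG pos 397.48  F -14.48  z 104.6 w 12.17 t 27.80 [-13.7   5.2   7. ]
  x 59.68 dev -0.57 lat 2.6
ALONG pos 397.91  F -24.20  z 104.6 w 12.31 t 28.43 [-23.    8.9  12.4]
  x 60.11 dev 9.09 lat 4.5
```

I felt the stop: the force jumped by about 10 N, with the tool at 397.5–397.9, so the travel is about 59.8 mm. Half is about 29.9 mm, at position 367.7. Easing back slowly, then trimming.

```bash
python3 -m pendant '[[0,-0.02,0,0,0,0,255],[0,-0.06,0,0,0,0,255],[0,-0.1,0,0,0,0,255],[0,-0.14,0,0,0,0,255],[-0.002,-0.17,0,0,0,0,255]]'>/dev/null; python3 r.py
python3 -m pendant '[[0,-0.03,0,0,0,0,255],[-0.001,-0.07,0,0,0,0,255],[-0.002,-0.11,0,0,0,0,255],[-0.004,-0.15,0,0,0,0,255],[-0.005,-0.17,0,0,0,0,255]]'>/dev/null; python3 r.py
python3 -m pendant '[[0,-0.01,0,0,0,0,255],[0,-0.02,0,0,0,0,255],[0,-0.02,0,0,0,0,255],[0,-0.02,0,0,0,0,255],[0,-0.02,0,0,0,0,255]]'>/dev/null; python3 r.py
```

```text
ALONG pos 385.29  F -11.82  z 104.7 w 11.75 t 29.05 [-11.2   4.3   5.2]
  x 47.49 dev -1.28 lat 2.1
ALONG pos 371.93  F -9.48  z 104.7 w 12.07 t 29.68 [-8.8  4.5  3.7]
  x 34.13 dev -1.48 lat 2.8
ALONG pos 370.40  F -10.60  z 104.7 w 12.23 t 30.30 [-10.1   3.5   4.5]
  x 32.60 dev -0.12 lat 1.6
```

```bash
python3 -m pendant '[[0,-0.01,0,0,0,0,255],[0,-0.02,0,0,0,0,255],[0,-0.03,0,0,0,0,255],[0,-0.034,0,0,0,0,255],[0,-0.034,0,0,0,0,255]]'>/dev/null; python3 r.py
python3 -m pendant '[[0,0,0,0,0,0,255],[0,0,0,0,0,0,255],[0,0,0,0,0,0,255],[0,0,0,0,0,0,255],[0,0,0,0,0,0,255]]'>/dev/null; python3 r.py
python3 - <<'E'
from h import *
import cv2
im=manip.camera('wrist')[:,:,::-1].copy();cv2.imwrite('pics/w4.png',im)
E
```

```text
ALONG pos 367.77  F -9.63  z 104.7 w 12.17 t 30.93 [-9.2  3.1  3.1]
  x 29.97 dev -0.67 lat 1.4
ALONG pos 367.77  F -9.49  z 104.7 w 12.16 t 31.55 [-9.   3.3  5.1]
  x 29.97 dev -0.81 lat 1.6
```

View pics/w4.png

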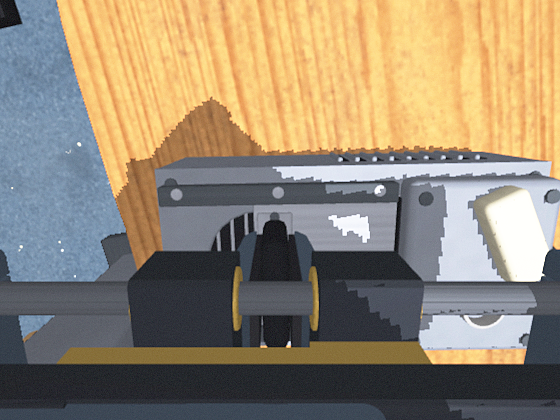

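The wrist view shows the grip held between the pads at (272,280), with the intake half uncovered at (235,235). The eraser and ring are still on the housing. Handing in.

```bash
python3 -c "
from plant import manip
print(manip.sign_off())"; python3 r.py
```

```text
the job is handed in; nothing more can be done
None
the job is handed in; nothing more can be done
```

The shutter is held half open at about 29.97 mm, and I handed the job in at about 31.6 s with the fingers still gripping it.

- **Opening:** I took the grip across its 12 mm thickness. I found the shut position by feel (337.8 mm along the extractor's x axis) and drew the shutter open in 1.2 mm steps.
- **Stop:** The pull rose from about 14.5 N to 24 N at about 59.8 mm of travel, which I took as the stop. I then eased back to half of that.
- **Last checks:**
  - The position was steady over the final 0.6 s.
  - The pull was 9.5 N, against about 9.3 N expected from the spring.
  - The finger opening was 12.2 mm.
  - The picture showed the intake half uncovered, with the eraser and ring blank still on the housing.

**What was unsure or disagreed:**
- The first rough scene-view fix of the grip was about 7 mm off sideways, and the close-up wrist views corrected it.
- The zero and the stop are each good to a few tenths of a millimetre.
- I did not re-measure the other bench items at the end.
- A reading taken after hand-in was refused, so nothing was checked after that point.

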